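Move the serving board to the other fold-down hook

TASK

Flip the folded hook on the stand all the way down and move the serving board over to it, so that it hangs freely by its handle slot, without putting the board down on the way. Then fold the emptied hook up flat against the panel, and leave the new hook down and the other things on the worktop and on the stand where they are.

Things in the scene. Friction and masses are not known exactly. Their poses are not given: they have to be found in the camera images.
- stand: Hook stand fixed to the worktop at varying place and yaw: grey upright panel 360 mm wide (y), 18 thick, top 234 above the worktop, on a wooden foot 16 high reaching 100 in front; on its front two equal steel fold-down hooks 180 mm apart. Origin: middle of the panel's front face at worktop height; x away from the user, y left, z up.
- full_hook: Bracket of the hook on which the board hangs at the start (left or right). Origin: middle of the hinge axis (its y axis), 24 mm in front of the panel, 200 mm above the worktop; x into the panel (away from the user), y left along the panel, z up. The bracket reaches 15 mm to either side and 8 mm above the origin.
- full_hook_peg (a joint): Hinge of the peg on which the board hangs at the start; starts down. 0 = folded up flat (peg upright along the panel, its end 74 mm above the hinge, 40 mm above the panel's top edge); 1.571 = down (peg level, straight out along the hook's -x), held by a stop. Stays where it is left (friction 0.04 N m); a hung weight presses it onto the stop.
- full_hook_tip (a point): Point near the end of the peg, 70 mm from the hinge axis, on the bar's middle line. The peg is a steel bar 14 mm wide (y), 8 mm thick; its last 8 mm carry a lip that points up when the peg is down (lip top 16 mm above the middle line), to the panel when folded.
- spare_hook: Bracket of the other, empty hook, 180 mm beside the first. Origin: middle of the hinge axis (its y axis), 24 mm in front of the panel, 200 mm above the worktop; x into the panel (away from the user), y left along the panel, z up. The bracket reaches 15 mm to either side and 8 mm above the origin.
- spare_hook_peg (a joint): Hinge of the empty hook's peg; starts folded up (0 to 0.12). 0 = folded up flat (peg upright along the panel, its end 74 mm above the hinge, 40 mm above the panel's top edge); 1.571 = down (peg level, straight out along the hook's -x), held by a stop. Stays where it is left (friction 0.04 N m); a hung weight presses it onto the stop.
- spare_hook_tip (a point): Point near the end of the peg, 70 mm from the hinge axis, on the bar's middle line. The peg is a steel bar 14 mm wide (y), 8 mm thick; its last 8 mm carry a lip that points up when the peg is down (lip top 16 mm above the middle line), to the panel when folded.
- board: Light-wood serving board, loose, 0.18 to 0.29 kg, 166 mm long, 12 thick: blade 110 wide, 100 long; above it a stirrup handle 52 wide with a slot 30 wide, 47 high. Origin: middle of the underside of the slot's top bar, which rests on the peg 27 to 45 mm out from the hinge axis. z up to the handle's end, x through the thickness, y across. Hangs parallel to the panel.
- board_grip (a point): Point on the board's handle, 4 mm below the board's origin: the middle of the slot's width. The handle's straight outer sides, 52 mm apart across y, run from 16 mm above this point to 50 mm below it, where the wide blade begins; the blade's lower edge is 150 mm below it.
- salt: Salt shaker, 44 mm across, 90 mm high, loose, standing on the stand's foot midway between the two hooks, about 45 mm in front of the panel; origin under its centre. A bystander.
- mug: White mug, 97 mm high, loose, on the worktop to the right; origin at the underside. A bystander.
- jam_jar: Jam jar with red lid, 65 mm across, 82 mm high, loose, right of the stand; origin under its centre. A bystander.
- scraper: Scraper with purple grip, 152 mm long, 23 mm high, loose, lying in front of the stand; origin under its centre. A bystander.
- soup_tin: Tin, 75 mm across, 58 mm high, loose, on the worktop in front of the stand, towards the right; origin under its centre. A bystander.
Not all that is in view belongs to the job. Several things have the shape of the board; the one meant has the colours described above.

How it is judged:
By the outcome, as a careful person would: the job done as asked, in the order asked, and still so for the second after the job is handed in, with the robot touching nothing.
It also fails if it takes over 69 s, if anything falls off the work surface, if the arm or the gripper's body presses on something with over 40 N, if the wrist force passes 120 N, or if a joint passes its speed limit or range.

ROBOT

A 6-joint arm with a two-finger parallel gripper is mounted at the origin on a cart in front of the work surface, level with it; the furniture and walls round the work are solid. World frame = base frame: x ahead of the robot, y to its left, z up, the work surface at z = 0. Lengths are in m, angles in rad, forces in N, time in s.
With the tool pointing down it reaches from about 0.225 to 0.875 m from the base axis. Payload 3.4 kg.
Tool frame: the origin (TCP) lies at the very end of the fingers, on their centre line; the grasp point (between the pads) lies 19 mm behind it; z points along the fingers, y is the line along which they close (so a half turn about z gives the same grasp; the last joint's range is limited). The gripper opens to 85 mm and grips with 20 to 120 N. Pads are 22 mm wide; open, the fingers measure 114 mm over their backs; the gripper's body (76 mm by 85 mm) begins 54 mm behind the grasp point. The pads swing forward as they close: fully open they stand 13 mm farther back than shut.
Start: joints at [0.996, 0.276, 1.505, -0, 1.361, -0.121], TCP at [0.252, 0.517, 0.231] pointing down, gripper open.
Joint ranges: [-2.89, 2.89], [-0.75, 2.08], [0.22, 2.7], [-1.18, 4.32], [0.11, 2.71], [-2.7, 2.7]. Speed limits (rad/s): [2.57, 2.57, 3.14, 3.14, 3.14, 3.14].

INTERFACE

Orientations are given as a unit quaternion [w, x, y, z].
In Python, from rig import readout, vision, manip gives the robot as it stands.
- The arm moves only by the shell command python3 -m handwheel 'ROWS' [FORCE]. ROWS is JSON, a list of rows, each a list of 3 entries, a list of its own where there are three numbers: the shift along the tool's x, y, z in mm, then the turn, a rotation vector about the tool's x, y, z in units of 6 degrees (1.0 is 6 degrees), then the closure, from -1 (fully open) to 1 (shut), so that 0 is half open. A call has 1 to 20 rows; each row shifts and turns the commanded pose from where the row before left it, along the tool's axes as they then stand; what a row does not reach is not made up. A row lasts 1/8 s, in which the tool goes at most 62.5 mm and 10.7 degrees, less where a joint would pass 70% of its speed; a pose out of reach is approached as far as the arm can. A call is refused whole if a number of a shift passes 62.5 or a number of a turn 1, either way. A call with a gripper value outside its range is refused whole. The fingers move at their own pace and stop on an object; FORCE is the grip in N (left out, the last holds). Time passes only in rows, so rows that do not move let the fingers close. It gives the time, the measured TCP pose, the force, the opening and the grip force at its end, in the units of the state.
- readout.get_state(): the state, without advancing time (a new reading comes with each control period).
- vision.get_image(name): name is "side" or "top"; returns the picture (480x640x3 uint8, blue, green, red); there is no depth.
- vision.camera_params(name): a dict with "intrinsics" (3x3 intrinsics, pixels), "rvec" (rotation vector, rad) and "tvec" (3), from world to camera coordinates, as OpenCV has them. Camera axes: x right, y down, z forward; pixel columns grow to the right and rows downward; lengths in m; the calibration is good to about 2 mm. A picture is of the moment at which its call begins. camera_params takes no time and is no camera call.
- manip.sign_off(): hands the job in; it is judged then, once.
The state is a dict: "clock": time; "qpos": joint angles; "qd": joint speeds; "effort": joint torques, N m; "position": TCP position; "ee_rot": TCP orientation; "contact_force": force on the tool from outside, world axes, zero at the start; "moment": the same for the moment, N m; "width": finger opening in m; "gripper_force": force on a finger pad.
Only numpy, scipy, OpenCV 4.12 (cv2) and the standard library are available. Lean on these libraries where they do the work, as an engineer would, in place of code of your own. Each camera call takes 0.05 s, during which the arm holds its last target. There are 200 camera calls.

## Working session

There is one attempt and no reset: what is moved stays moved. The work goes in short steps, Python scripts to look and compute and a shell command to move; the robot and the scene stay as the last step left them, time stands still between calls to the robot, and variables do not carry over. Pictures are saved under pics/ and viewed, at most 10 in all, crops included, and the job is handed in when it is done.

```bash
ls; mkdir -p pics; python3 - <<'E'
from rig import readout, vision
import cv2
for n in("side","top"):
    cv2.imwrite(f"pics/{n}0.png",vision.get_image(n)); p=vision.camera_params(n); print(n,p)
s=readout.get_state(); print(s)
E
```

```text
pics
side {'intrinsics': array([[510.62310397,   0.        , 332.45755764],
       [  0.        , 510.62310397, 239.79356393],
       [  0.        ,   0.        ,   1.        ]]), 'rvec': array([ 0.34777599, -2.46822579,  1.66901836]), 'tvec': array([0.43454301, 0.20502926, 1.18121791])}
top {'intrinsics': array([[455.24246632,   0.        , 320.39914265],
       [  0.        , 455.24246632, 242.25613141],
       [  0.        ,   0.        ,   1.        ]]), 'rvec': array([ 2.17595641, -2.2139722 ,  0.10462156]), 'tvec': array([-0.03755961,  0.44621409,  1.16373755])}
{'clock': 0.1, 'qpos': array([ 9.96002772e-01,  2.76537492e-01,  1.50599432e+00,  1.44508588e-05,
        1.36070897e+00, -1.21010141e-01]), 'qd': array([ 0.0022426 , -0.00133365, -0.00333835,  0.0014465 , -0.00111463,
        0.00024824]), 'effort': array([ 2.39587698e-04, -4.17698765e+01, -2.46404672e+01, -5.67484476e-04,
        5.76539256e-03, -2.38444477e-05]), 'position': array([0.25181242, 0.51641039, 0.23052781]), 'ee_rot': array([-2.87587575e-04,  2.24951384e-01,  9.74369640e-01, -7.72287332e-04]), 'contact_force': array([-0.43138838, -0.44536009,  0.89804064]), 'moment': array([ 0.02360904, -0.10650136,  0.01857245]), 'gripper_force': 0.0, 'width': 0.08574092642440927}
```

View pics/side0.png

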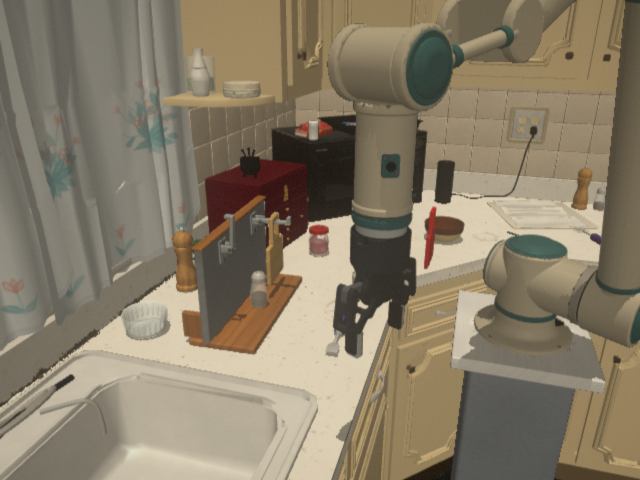

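View pics/top0.png

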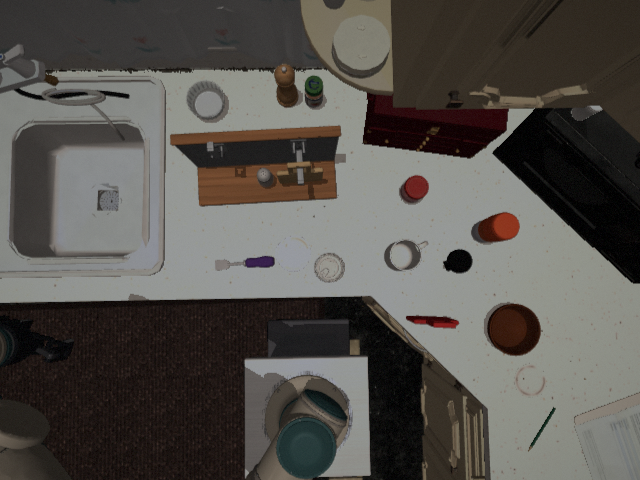

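Two things have the board's shape. One is the light-wood one hanging on the stand (side ≈(275,248), top ≈(300,168)). The other is red, standing at side (430,238) / top (432,321). The light-wood one fits the described colours and hangs on the right-hand hook. I'll confirm it in an enlarged crop.

```bash
cat > h.py <<'E'
import numpy as np, cv2
from rig import readout, vision
from scipy.spatial.transform import Rotation as R
P={n:vision.camera_params(n) for n in("side","top")}
def cam(n):
    p=P[n]; M=cv2.Rodrigues(p["rvec"])[0]; return p["intrinsics"],M,p["tvec"],-M.T@p["tvec"]
def ray(n,uv):
    K,M,t,c=cam(n); d=M.T@np.linalg.inv(K)@np.array([*uv,1.]); return c,d/np.linalg.norm(d)
def onz(n,uv,z): c,d=ray(n,uv); return c+d*(z-c[2])/d[2]
def two(a,b):
    c1,d1=ray("side",a); c2,d2=ray("top",b)
    s=np.linalg.lstsq(np.c_[d1,-d2],c2-c1,rcond=None)[0]; p,q=c1+s[0]*d1,c2+s[1]*d2
    return (p+q)/2,np.linalg.norm(p-q)
def proj(n,p):
    return cv2.projectPoints(np.array(p,float).reshape(-1,3),P[n]["rvec"],P[n]["tvec"],P[n]["intrinsics"],None)[0].reshape(-1,2)
E
python3 - <<'E'
from h import *
print(cam("side")[3],cam("top")[3])
a=cv2.imread("pics/side0.png")[190:355,175:315]; b=cv2.imread("pics/top0.png")[115:215,165:350]
a=cv2.resize(a,None,fx=3.6,fy=3.6,interpolation=cv2.INTER_CUBIC)
cv2.imwrite("pics/c_side.png",a)
b=cv2.resize(b,None,fx=4.3,fy=4.3,interpolation=cv2.INTER_CUBIC)
cv2.imwrite("pics/c_top.png",b); print(a.shape,b.shape)
E
```

```text
[0.15237337 1.10012651 0.62661344] [ 0.3598851  -0.01802136  1.19371721]
(594, 504, 3) (430, 796, 3)
```

View pics/c_side.png

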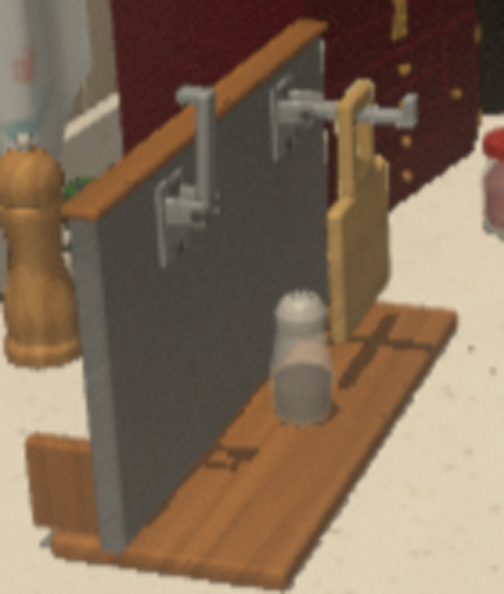

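View pics/c_top.png

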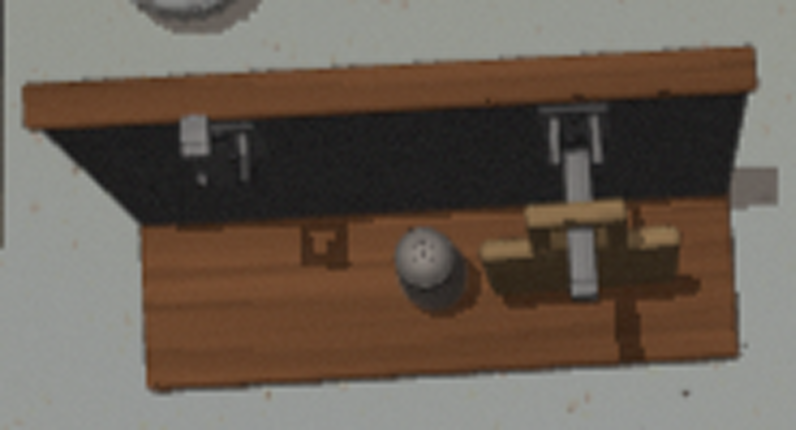

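The enlarged crops confirm it: the light-wood board hangs on the right-hand peg, handle top at crop-top (576,213). The left-hand peg is folded up, its end at crop-top (195,135) and crop-side (195,95). The salt shaker stands between them.

```bash
python3 - <<'E'
from h import *
T=lambda u,v:(165+(u+.5)/4.3-.5,115+(v+.5)/4.3-.5)
S=lambda u,v:(175+(u+.5)/3.6-.5,190+(v+.5)/3.6-.5)
a,b=onz("top",T(25,128),.234),onz("top",T(755,92),.234); print("cap front",a,b,np.linalg.norm(a-b))
f,g=onz("top",T(150,390),.016),onz("top",T(740,357),.016); print("foot front",f,g,np.linalg.norm(f-g))
for d in((a,b),(f,g)):
    v=d[0]-d[1]; print("yaw deg",np.degrees(np.arctan2(-v[0],v[1])))
ct=onz("top",T(390,110),.234);print(ct)
print("handle top ",onz("top",T(576,213),.220), "fulltip end", onz("top",T(583,270),.204),two(S(408,110),T(583,275)))
print("spare end", onz("top",T(195,135),.270),two(S(195,97),T(195,132)))
print("full hinge",onz("top",T(575,140),.205))
print("salt",onz("top",T(425,255),.1))
print("jar", onz("top",(416,186),.08),"tin/mug")
# full stand model
yaw=np.radians(0)
E
```

```text
cap front [0.64420337 0.27579003 0.234     ] [ 0.65831233 -0.08703601  0.234     ] 0.3631002546390553
foot front [0.54683071 0.26670791 0.016     ] [ 0.56182256 -0.09007827  0.016     ] 0.35710101149350665
yaw deg 2.226899130349911
yaw deg 2.4061047010352685
[0.65122386 0.09525129 0.234     ]
handle top  [0.60141008 0.00372433 0.22      ] fulltip end [0.57570906 0.00093476 0.204     ] (array([5.69613238e-01, 2.71723326e-05, 2.05015556e-01]), np.float64(0.006676496538290611))
spare end [0.62918237 0.18404819 0.27      ] (array([0.62987232, 0.18381316, 0.26916477]), np.float64(0.002071037363740997))
full hinge [0.64322201 0.0040158  0.205     ]
salt [0.60816573 0.09199555 0.1       ]
jar [ 0.57724892 -0.28418524  0.08      ] tin/mug
```

```bash
cat >> h.py <<'E'
O=np.array([.6525,.0933,0]); YAW=np.radians(2.3)
E_=R.from_euler("z",YAW).as_matrix()
def show():
    s=readout.get_state(); q=s["ee_rot"]; r=R.from_quat([q[1],q[2],q[3],q[0]])
    p=E_.T@(s["position"]-O); want=R.from_matrix(E_@np.diag([-1,1,-1]))
    print("t %.2f stand-frame mm"%s["clock"],np.round(p*1e3,1),"turn left (units, tool)",np.round(np.degrees((r.inv()*want).as_rotvec())/6,2),
      "F",np.round(E_.T@s["contact_force"],1),"w %.1f g %.1f"%(s["width"]*1e3,s["gripper_force"]))
if __name__=="__main__": show()
E
python3 -m handwheel '[[[0,0,-30],[0,0,-0.9],1],[[0,0,-30],[0,0,-0.9],1],[[0,0,-30],[0,0,-0.9],1],[[0,0,-30],[0,0,-0.9],1],[[0,0,0],[0,0,-0.9],1],[[0,0,0],[0,0,-0.2],1],[[0,0,0],[0,0,0],1]]'; python3 h.py
```

```text
clock: 0.98
position: [0.2519, 0.5165, 0.3505]
ee_rot: [-0.0, -0.019, 1.0, -0.001]
contact_force: [0.5, 0.2, -0.2]
width: 0.0003
gripper_force: 0.0
t 0.97 stand-frame mm [-383.3  438.9  350.5] turn left (units, tool) [-0.01 -0.01 -0.03] F [ 0.5  0.2 -0.2] w 0.3 g 0.0
```

```bash
python3 -m handwheel '[[[-34,-29,0],[0,0,0],1],[[-34,-29,0],[0,0,0],1],[[-34,-29,0],[0,0,0],1],[[-34,-29,0],[0,0,0],1],[[-34,-29,0],[0,0,0],1],[[-34,-29,0],[0,0,0],1],[[-34,-29,0],[0,0,0],1],[[-34,-29,0],[0,0,0],1],[[-34,-29,0],[0,0,0],1],[[-34,-29,0],[0,0,0],1],[[-34,-29,0],[0,0,0],1],[[-31,-30,0],[0,0,0],1],[[0,0,0],[0,0,0],1],[[0,0,0],[0,0,0],1]]'; python3 h.py
```

```text
clock: 2.72
position: [0.6697, 0.1839, 0.3506]
ee_rot: [-0.001, -0.019, 1.0, 0.0]
contact_force: [-0.5, -0.1, 0.9]
width: 0.0
gripper_force: 0.0
t 2.73 stand-frame mm [ 20.8  89.8 350.6] turn left (units, tool) [ 0.01 -0.02 -0.02] F [-0.5 -0.1  0.9] w 0.0 g 0.0
```

```bash
python3 -m handwheel '[[[0,0,40],[0,0,0],1],[[0,0,40],[0,0,0],1],[[0,0,22],[0,0,0],1],[[0,0,0],[0,0,0],1],[[12,0,0],[0,0,0],1],[[12,0,0],[0,0,0],1],[[12,0,0],[0,0,0],1],[[12,0,0],[0,0,0],1],[[12,0,0],[0,0,0],1],[[10,0,0],[0,0,0],1],[[10,0,0],[0,0,0],1],[[0,0,0],[0,0,0],1]]'; python3 h.py
python3 -m handwheel '[[[0,0,10],[0,0,0],1],[[0,0,10],[0,0,0],1],[[0,0,10],[0,0,0],1],[[0,0,5],[0,0,0],1],[[0,0,0],[0,0,0],1]]'; python3 h.py
```

```text
clock: 4.22
position: [0.5893, 0.1805, 0.2495]
ee_rot: [-0.0, -0.019, 1.0, 0.0]
contact_force: [-0.4, -0.2, 0.3]
width: -0.0002
gripper_force: 0.0
t 4.22 stand-frame mm [-59.7  89.7 249.5] turn left (units, tool) [ 0.   -0.01 -0.02] F [-0.4 -0.2  0.3] w -0.2 g 0.0
clock: 4.85
position: [0.5901, 0.1805, 0.2136]
ee_rot: [-0.001, -0.019, 1.0, -0.0]
contact_force: [-0.4, -0.0, 0.5]
width: 0.0004
gripper_force: 0.0
t 4.85 stand-frame mm [-58.9  89.6 213.6] turn left (units, tool) [-0.   -0.01 -0.02] F [-0.4  0.   0.5] w 0.4 g 0.0
```

```bash
python3 -m handwheel '[[[5,0,5],[0,0,0],1],[[5,0,3],[0,0,0],1],[[0,0,2],[0,0,0],1],[[0,0,0],[0,0,0],1]]'; python3 h.py;python3 - <<'E'
from h import *
a=vision.get_image("side")[170:335,175:335]
cv2.imwrite("pics/c1.png",cv2.resize(a,None,fx=3.6,fy=3.6,interpolation=cv2.INTER_CUBIC))
E
```

```text
clock: 5.35
position: [0.58, 0.1802, 0.2043]
ee_rot: [-0.0, -0.019, 1.0, 0.0]
contact_force: [1.0, -0.3, 0.0]
width: -0.0002
gripper_force: 0.0
t 5.35 stand-frame mm [-68.9  89.7 204.3] turn left (units, tool) [ 0.   -0.   -0.02] F [ 1.  -0.3  0. ] w -0.2 g 0.0
```

View pics/c1.png

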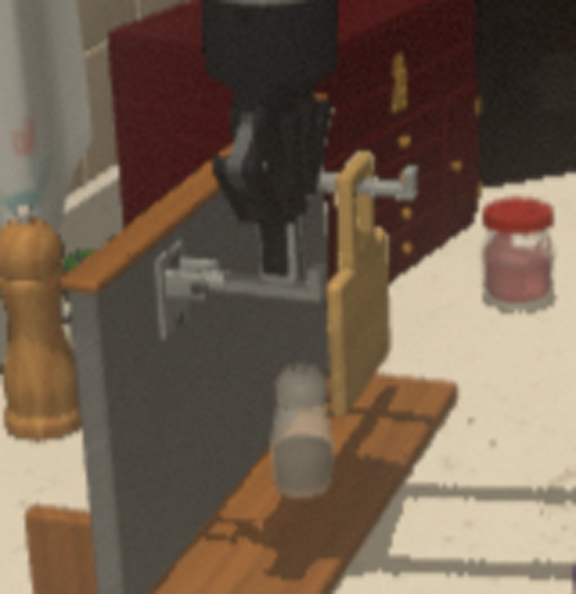

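The spare peg is down, almost level (crop (205,285) to (320,295)), with the finger resting on it. I'll press gently until the stop is felt.

```bash
python3 -m handwheel '[[[0,0,1],[0,0,0],1],[[0,0,1],[0,0,0],1],[[0,0,0],[0,0,0],1]]'; python3 h.py; python3 -m handwheel '[[[0,0,1],[0,0,0],1],[[0,0,1],[0,0,0],1],[[0,0,0],[0,0,0],1]]'; python3 h.py
```

```text
clock: 5.78
position: [0.5805, 0.1802, 0.2039]
ee_rot: [0.001, -0.019, 1.0, 0.0]
contact_force: [-2.0, -1.0, 6.6]
width: -0.0
gripper_force: 3.4
t 5.78 stand-frame mm [-68.4  89.7 203.9] turn left (units, tool) [ 0.    0.02 -0.02] F [-2.  -0.9  6.6] w -0.0 g 3.4
clock: 6.15
position: [0.5806, 0.1803, 0.2038]
ee_rot: [0.002, -0.019, 1.0, 0.0]
contact_force: [-4.3, -1.1, 14.2]
width: -0.0002
gripper_force: 7.1
t 6.15 stand-frame mm [-68.4  89.8 203.8] turn left (units, tool) [ 0.    0.03 -0.02] F [-4.4 -0.9 14.2] w -0.2 g 7.1
```

Stop reached at z = 0.204. Next: lift, open, and go above the board's handle.

```bash
python3 -m handwheel '[[[0,0,-33],[0,0,0],1],[[0,0,-33],[0,0,0],0],[[0,0,-33],[0,0,0],-1],[[-3,-36,0],[0,0,0],-1],[[-3,-36,0],[0,0,0],-1],[[-3,-36,0],[0,0,0],-1],[[-3,-36,0],[0,0,0],-1],[[-2,-35,0],[0,0,0],-1],[[0,0,0],[0,0,0],-1],[[0,0,0],[0,0,0],-1]]'; python3 h.py; python3 - <<'E'
from h import *
i=vision.get_image("side");j=vision.get_image("top")
a=i[150:330,175:335]; b=j[115:225,165:350]
a=cv2.resize(a,None,fx=2.4,fy=2.4,interpolation=cv2.INTER_CUBIC); b=cv2.resize(b,(400,238))
c=np.zeros((432,790,3),np.uint8); c[:,:384]=a; c[:238,388:788]=b
cv2.imwrite("pics/c2.png",c)
E
```

```text
clock: 7.4
position: [0.6011, 0.0022, 0.2992]
ee_rot: [-0.0, -0.019, 1.0, 0.0]
contact_force: [-1.0, 0.1, 0.2]
width: 0.0853
gripper_force: 0.0
t 7.40 stand-frame mm [-55.  -88.9 299.2] turn left (units, tool) [ 0.01 -0.   -0.02] F [-1.   0.2  0.2] w 85.3 g 0.0
```

View pics/c2.png

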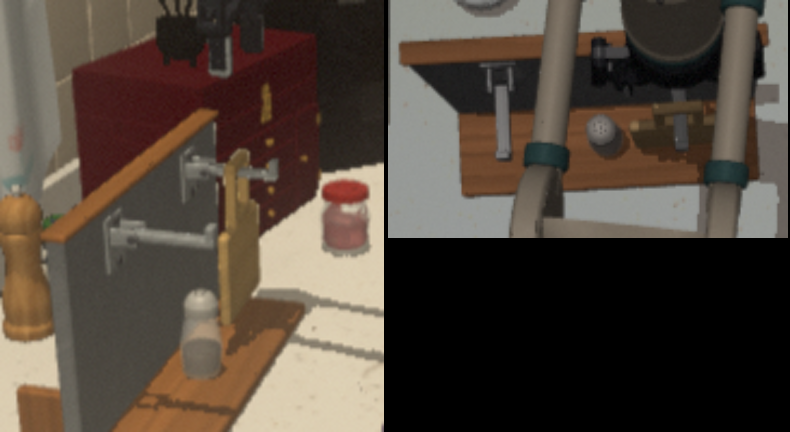

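The spare peg is level and empty; the board still hangs untouched, handle top at side px ≈(274,215). Cross-checking the board's x with that ray.

```bash
python3 - <<'E'
from h import *
c,d=ray("side",(175+238/2.4,150+153/2.4)); c=E_.T@(c-O); d=E_.T@d
print((c+d*(-.089-c[1])/d[1])*1e3)
E
```

```text
[-55.33419237 -89.         218.33600583]
```

```bash
python3 -m handwheel '[[[0,0,30],[0,0,0],-1],[[0,0,30],[0,0,0],-1],[[0,0,30],[0,0,0],-1],[[0,0,25],[0,0,0],-1],[[0,0,19],[0,0,0],-1],[[0,0,0],[0,0,0],-1]]' ; python3 h.py; python3 -m handwheel '[[[0,0,0],[0,0,0],1],[[0,0,0],[0,0,0],1],[[0,0,0],[0,0,0],1],[[0,0,0],[0,0,0],1],[[0,0,0],[0,0,0],1],[[0,0,0],[0,0,0],1]]' 40; python3 h.py
```

```text
clock: 8.25
position: [0.5999, 0.0031, 0.1638]
ee_rot: [-0.002, -0.02, 1.0, 0.0]
contact_force: [-0.3, -0.6, 0.6]
width: 0.0856
gripper_force: 0.0
t 8.25 stand-frame mm [-56.2 -88.1 163.8] turn left (units, tool) [ 0.01 -0.03 -0.  ] F [-0.4 -0.6  0.6] w 85.6 g 0.0
clock: 9.0
position: [0.6021, 0.0028, 0.1671]
ee_rot: [0.002, -0.019, 1.0, 0.001]
contact_force: [-0.4, 4.1, 4.8]
width: 0.0517
gripper_force: 41.9
t 9.00 stand-frame mm [-53.9 -88.4 167.1] turn left (units, tool) [ 0.01  0.03 -0.02] F [-0.2  4.1  4.8] w 51.7 g 41.9
```

```bash
python3 -m handwheel '[[[0,0,-6],[0,0,0],1],[[0,0,-6],[0,0,0],1],[[0,0,-6],[0,0,0],1],[[0,0,-5],[0,0,0],1],[[0,0,0],[0,0,0],1],[[0,0,0],[0,0,0],1]]' ; python3 h.py; python3 - <<'E'
from h import *
a=vision.get_image("side")[150:330,175:335]
cv2.imwrite("pics/c3.png",cv2.resize(a,None,fx=3.3,fy=3.3,interpolation=cv2.INTER_CUBIC))
E
```

```text
clock: 9.75
position: [0.601, 0.0018, 0.1881]
ee_rot: [-0.0, -0.019, 1.0, 0.0]
contact_force: [-0.2, -0.1, -2.0]
width: 0.0517
gripper_force: 41.6
t 9.75 stand-frame mm [-55.2 -89.3 188.1] turn left (units, tool) [ 0.   -0.   -0.02] F [-0.2 -0.1 -2. ] w 51.7 g 41.6
```

View pics/c3.png

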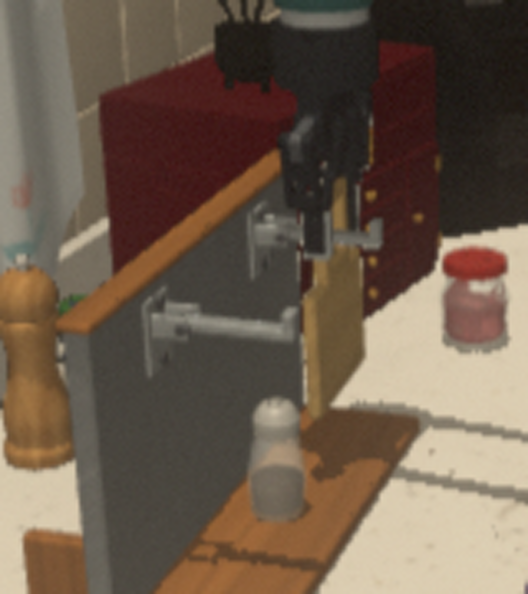

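The board is lifted in the grip (2 N weight), clear of the peg. Moving out past the lip, then up and across.

```bash
python3 -m handwheel '[[[10,0,0],[0,0,0],1],[[10,0,0],[0,0,0],1],[[10,0,0],[0,0,0],1],[[10,0,0],[0,0,0],1],[[10,0,0],[0,0,0],1],[[10,0,0],[0,0,0],1],[[10,0,0],[0,0,0],1],[[5,0,0],[0,0,0],1],[[0,0,0],[0,0,0],1]]' ; python3 h.py; python3 -m handwheel '[[[0,0,-20],[0,0,0],1],[[0,0,-20],[0,0,0],1],[[0,0,-20],[0,0,0],1],[[0,0,-20],[0,0,0],1],[[0,20,0],[0,0,0],1],[[0,20,0],[0,0,0],1],[[0,20,0],[0,0,0],1],[[0,20,0],[0,0,0],1],[[0,20,0],[0,0,0],1],[[0,20,0],[0,0,0],1],[[0,20,0],[0,0,0],1],[[0,20,0],[0,0,0],1],[[0,19,0],[0,0,0],1],[[0,0,0],[0,0,0],1],[[0,0,0],[0,0,0],1]]' ; python3 h.py
```

```text
clock: 10.92
position: [0.5259, -0.001, 0.1884]
ee_rot: [0.0, -0.019, 1.0, 0.0]
contact_force: [-0.5, 0.2, -1.9]
width: 0.0518
gripper_force: 41.6
t 10.93 stand-frame mm [-130.2  -89.2  188.4] turn left (units, tool) [ 0.    0.   -0.02] F [-0.5  0.2 -1.9] w 51.8 g 41.6
clock: 12.8
position: [0.5193, 0.1776, 0.2682]
ee_rot: [-0.0, -0.019, 1.0, -0.0]
contact_force: [0.4, 0.1, -2.3]
width: 0.0516
gripper_force: 42.3
t 12.80 stand-frame mm [-129.7   89.6  268.2] turn left (units, tool) [-0.01 -0.   -0.01] F [ 0.4  0.1 -2.3] w 51.6 g 42.3
```

```bash
python3 -m handwheel '[[[0,1,20],[0,0,0],1],[[0,0,20],[0,0,0],1],[[0,0,20],[0,0,0],1],[[0,0,20],[0,0,0],1],[[0,0,0],[0,0,0],1]]' ; python3 h.py; python3 -m handwheel '[[[-9,0,0],[0,0,0],1],[[-9,0,0],[0,0,0],1],[[-9,0,0],[0,0,0],1],[[-9,0,0],[0,0,0],1],[[-9,0,0],[0,0,0],1],[[-9,0,0],[0,0,0],1],[[-9,0,0],[0,0,0],1],[[-7,0,0],[0,0,0],1],[[0,0,0],[0,0,0],1]]' ; python3 h.py; python3 - <<'E'
from h import *
a=vision.get_image("side")[150:330,175:335]
cv2.imwrite("pics/c4.png",cv2.resize(a,None,fx=3.3,fy=3.3,interpolation=cv2.INTER_CUBIC))
E
```

```text
clock: 13.42
position: [0.5181, 0.1778, 0.1869]
ee_rot: [-0.002, -0.019, 1.0, -0.001]
contact_force: [0.6, -0.0, -1.2]
width: 0.0518
gripper_force: 42.4
t 13.43 stand-frame mm [-130.9   89.8  186.9] turn left (units, tool) [-0.01 -0.04 -0.03] F [ 0.6 -0.  -1.2] w 51.8 g 42.4
clock: 14.55
position: [0.5897, 0.1815, 0.1882]
ee_rot: [0.0, -0.019, 1.0, 0.0]
contact_force: [-0.3, -0.3, -1.8]
width: 0.052
gripper_force: 42.4
t 14.55 stand-frame mm [-59.2  90.7 188.2] turn left (units, tool) [ 0.    0.   -0.02] F [-0.3 -0.3 -1.8] w 52.0 g 42.4
```

View pics/c4.png

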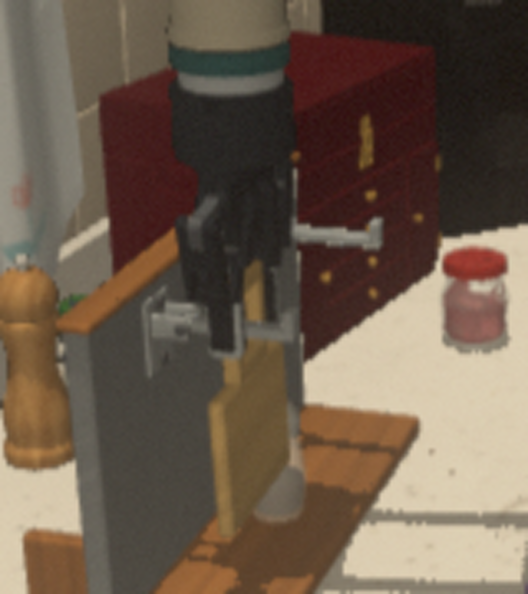

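The peg passes through the slot (visible at crop (270,325) on the near side of the handle, lip at (290,320)). I'll lower until the weight comes off.

```bash
python3 -m handwheel '[[[0,0,6],[0,0,0],1],[[0,0,6],[0,0,0],1],[[0,0,5],[0,0,0],1],[[0,0,3],[0,0,0],1],[[0,0,0],[0,0,0],1]]' ; python3 h.py; python3 -m handwheel '[[[0,0,1],[0,0,0],1],[[0,0,1],[0,0,0],1],[[0,0,0],[0,0,0],1]]'; python3 h.py
```

```text
clock: 15.22
position: [0.589, 0.1815, 0.168]
ee_rot: [-0.0, -0.019, 1.0, -0.0]
contact_force: [0.4, -0.1, -2.0]
width: 0.0522
gripper_force: 42.4
t 15.22 stand-frame mm [-59.9  90.7 168. ] turn left (units, tool) [-0.   -0.01 -0.02] F [ 0.4 -0.1 -2. ] w 52.2 g 42.4
clock: 15.6
position: [0.5895, 0.1816, 0.1672]
ee_rot: [0.001, -0.019, 1.0, 0.0]
contact_force: [-0.5, -0.6, 2.8]
width: 0.0515
gripper_force: 42.3
t 15.60 stand-frame mm [-59.4  90.7 167.2] turn left (units, tool) [ 0.    0.01 -0.02] F [-0.5 -0.6  2.8] w 51.5 g 42.3
```

```bash
python3 -m handwheel '[[[0,0,0],[0,0,0],-0.2],[[0,0,0],[0,0,0],-0.3],[[0,0,0],[0,0,0],-0.5],[[0,0,0],[0,0,0],-0.8],[[0,0,0],[0,0,0],-1],[[0,0,0],[0,0,0],-1],[[0,0,-15],[0,0,0],-1],[[0,0,-30],[0,0,0],-1],[[0,0,-30],[0,0,0],-1],[[0,0,-30],[0,0,0],-1],[[0,0,-25],[0,0,0],-1],[[0,0,0],[0,0,0],-1]]'; python3 h.py; python3 - <<'E'
from h import *
i=vision.get_image("side");j=vision.get_image("top")
a=i[150:330,175:335]; b=j[115:225,165:350]
a=cv2.resize(a,None,fx=2.4,fy=2.4,interpolation=cv2.INTER_CUBIC); b=cv2.resize(b,(400,238))
c=np.zeros((432,790,3),np.uint8); c[:,:384]=a; c[:238,388:788]=b
cv2.imwrite("pics/c5.png",c)
E
```

```text
clock: 17.1
position: [0.5905, 0.1818, 0.2996]
ee_rot: [0.003, -0.019, 1.0, 0.001]
contact_force: [0.2, 0.5, -1.2]
width: 0.0853
gripper_force: 0.0
t 17.10 stand-frame mm [-58.4  90.9 299.6] turn left (units, tool) [ 0.01  0.06 -0.02] F [ 0.2  0.5 -1.2] w 85.3 g 0.0
```

View pics/c5.png

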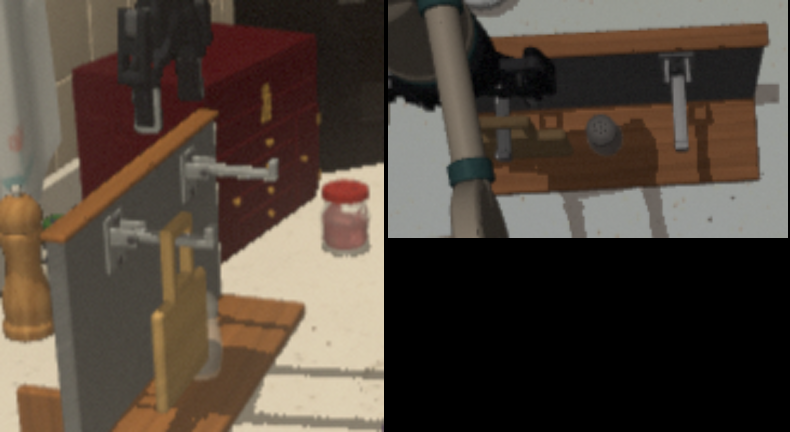

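The board hangs by its slot on the left hook (crop-side (180,300)) and the right-hand peg is empty. Next I'll pinch the empty peg near its end and swing it up.

```bash
python3 -m handwheel '[[[4,-30,0],[0,0,0],-1],[[4,-30,0],[0,0,0],-0.5],[[4,-30,0],[0,0,0],-0.2],[[4,-30,0],[0,0,0],-0.2],[[4,-30,0],[0,0,0],-0.2],[[3,-30,0],[0,0,0],-0.2],[[0,0,0],[0,0,0],-0.2],[[0,0,30],[0,0,0],-0.2],[[0,0,30],[0,0,0],-0.2],[[0,0,30],[0,0,0],-0.2],[[0,0,20],[0,0,0],-0.2],[[0,0,8],[0,0,0],-0.2],[[0,0,0],[0,0,0],-0.2]]'; python3 h.py; python3 -m handwheel '[[[0,0,0],[0,0,0],1],[[0,0,0],[0,0,0],1],[[0,0,0],[0,0,0],1],[[0,0,0],[0,0,0],1],[[0,0,0],[0,0,0],1],[[0,0,0],[0,0,0],1]]' 20; python3 h.py
```

```text
clock: 18.82
position: [0.5728, 0.0014, 0.1777]
ee_rot: [-0.001, -0.019, 1.0, 0.0]
contact_force: [0.5, 0.9, 0.1]
width: 0.0513
gripper_force: 0.0
t 18.82 stand-frame mm [-83.3 -88.7 177.7] turn left (units, tool) [ 0.01 -0.01 -0.01] F [0.5 0.9 0.1] w 51.3 g 0.0
clock: 19.58
position: [0.5736, 0.0039, 0.1794]
ee_rot: [0.001, -0.019, 1.0, 0.003]
contact_force: [-0.7, 7.2, 1.7]
width: 0.0135
gripper_force: 24.6
t 19.57 stand-frame mm [-82.4 -86.2 179.4] turn left (units, tool) [ 0.06  0.02 -0.02] F [-0.4  7.2  1.7] w 13.5 g 24.6
```

```bash
python3 -m handwheel '[[[-1,2,-10],[0,0,0],1],[[-3,0,-10],[0,0,0],1],[[-4,0,-9],[0,0,0],1],[[-6,0,-8],[0,0,0],1],[[0,0,0],[0,0,0],1]]'; python3 h.py; python3 -m handwheel '[[[-7,0,-7],[0,0,0],1],[[-8,0,-6],[0,0,0],1],[[-9,0,-4],[0,0,0],1],[[0,0,0],[0,0,0],1]]'; python3 h.py;
```

```text
clock: 20.2
position: [0.5861, 0.0044, 0.2162]
ee_rot: [-0.001, -0.019, 1.0, 0.001]
contact_force: [-3.5, 4.9, -0.2]
width: 0.0137
gripper_force: 24.8
t 20.20 stand-frame mm [-69.9 -86.2 216.2] turn left (units, tool) [ 0.02 -0.02 -0.02] F [-3.3  5.1 -0.2] w 13.7 g 24.8
clock: 20.7
position: [0.6093, 0.0054, 0.2333]
ee_rot: [-0.002, -0.019, 1.0, 0.001]
contact_force: [-4.5, 5.3, 0.9]
width: 0.0136
gripper_force: 24.8
t 20.70 stand-frame mm [-46.7 -86.1 233.3] turn left (units, tool) [ 0.02 -0.04 -0.02] F [-4.2  5.5  0.9] w 13.6 g 24.8
```

Forces small, peg following. Finish the swing.

```bash
python3 -m handwheel '[[[-10,0,-3],[0,0,0],1],[[-8,0,-1],[0,0,0],1],[[-3,0,0],[0,0,0],1],[[0,0,0],[0,0,0],1]]'; python3 h.py; python3 -m handwheel '[[[-2,0,0],[0,0,0],1],[[-1,0,0],[0,0,0],1],[[0,0,0],[0,0,0],1]]'; python3 h.py
```

```text
clock: 21.2
position: [0.6302, 0.0062, 0.2379]
ee_rot: [-0.002, -0.019, 1.0, 0.001]
contact_force: [-5.2, 5.6, 2.6]
width: 0.0138
gripper_force: 25.1
t 21.20 stand-frame mm [-25.8 -86.1 237.9] turn left (units, tool) [ 0.02 -0.03 -0.02] F [-5.   5.8  2.6] w 13.8 g 25.1
clock: 21.58
position: [0.6324, 0.0063, 0.238]
ee_rot: [-0.002, -0.019, 1.0, 0.001]
contact_force: [-6.7, 5.2, 3.8]
width: 0.0136
gripper_force: 25.2
t 21.57 stand-frame mm [-23.6 -86.1 238. ] turn left (units, tool) [ 0.02 -0.05 -0.02] F [-6.5  5.5  3.8] w 13.6 g 25.2
```

```bash
python3 -m handwheel '[[[0,0,0],[0,0,0],0],[[0,0,0],[0,0,0],-0.2],[[0,0,0],[0,0,0],-0.2],[[0,0,-30],[0,0,0],-0.2],[[0,0,-30],[0,0,0],-0.2],[[25,0,0],[0,0,0],1],[[25,0,0],[0,0,0],1],[[0,0,0],[0,0,0],1],[[0,0,0],[0,0,0],1],[[0,0,25],[0,0,0],1],[[0,0,25],[0,0,0],1],[[-10,0,0],[0,0,0],1],[[-10,0,0],[0,0,0],1],[[-5,0,0],[0,0,0],1],[[0,0,0],[0,0,0],1]]'; python3 h.py; python3 -m handwheel '[[[-3,0,0],[0,0,0],1],[[-3,0,0],[0,0,0],1],[[0,0,0],[0,0,0],1]]'; python3 h.py
```

```text
clock: 23.45
position: [0.6112, 0.0041, 0.2469]
ee_rot: [0.001, -0.019, 1.0, -0.0]
contact_force: [0.3, -0.6, 0.7]
width: 0.0002
gripper_force: 0.0
t 23.45 stand-frame mm [-44.9 -87.4 246.9] turn left (units, tool) [-0.    0.02 -0.02] F [ 0.3 -0.6  0.7] w 0.2 g 0.0
clock: 23.82
position: [0.6162, 0.0044, 0.2464]
ee_rot: [0.0, -0.019, 1.0, 0.0]
contact_force: [-0.7, -0.7, -0.3]
width: 0.0002
gripper_force: 0.0
t 23.82 stand-frame mm [-39.8 -87.4 246.4] turn left (units, tool) [ 0.    0.   -0.02] F [-0.7 -0.7 -0.3] w 0.2 g 0.0
```

```bash
python3 -m handwheel '[[[-2,0,0],[0,0,0],1],[[-1,0,0],[0,0,0],1],[[0,0,0],[0,0,0],1]]'; python3 h.py; python3 -m handwheel '[[[-2,0,0],[0,0,0],1],[[-1,0,0],[0,0,0],1],[[0,0,0],[0,0,0],1]]'; python3 h.py
```

```text
clock: 24.2
position: [0.6191, 0.0045, 0.2463]
ee_rot: [0.0, -0.019, 1.0, 0.0]
contact_force: [-0.3, 1.0, -0.1]
width: -0.0
gripper_force: 0.1
t 24.20 stand-frame mm [-36.9 -87.4 246.3] turn left (units, tool) [ 0.    0.   -0.02] F [-0.3  1.  -0.1] w -0.0 g 0.1
clock: 24.58
position: [0.6198, 0.0046, 0.2463]
ee_rot: [-0.002, -0.019, 1.0, -0.0]
contact_force: [-6.6, -0.6, 2.6]
width: 0.0
gripper_force: 3.1
t 24.57 stand-frame mm [-36.2 -87.4 246.3] turn left (units, tool) [-0.   -0.05 -0.02] F [-6.6 -0.3  2.6] w 0.0 g 3.1
```

```bash
python3 -m handwheel '[[[-2,0,0],[0,0,0],1],[[-1,0,0],[0,0,0],1],[[0,0,0],[0,0,0],1]]'; python3 h.py; python3 -m handwheel '[[[15,0,0],[0,0,0],1],[[30,0,0],[0,0,0],1],[[30,0,-20],[0,0,0],1],[[30,0,-30],[0,0,0],1],[[30,0,-20],[0,0,0],1],[[30,0,0],[0,0,0],1],[[30,-20,0],[0,0,0],1],[[0,-30,0],[0,0,0],1],[[0,-30,0],[0,0,0],1],[[0,-30,0],[0,0,0],1],[[0,0,0],[0,0,0],1],[[0,0,0],[0,0,0],1]]'; python3 h.py; python3 - <<'E'
from h import *
i=vision.get_image("side");j=vision.get_image("top")
a=i[150:330,175:335]; b=j[100:290,160:480]
a=cv2.resize(a,None,fx=2.4,fy=2.4,interpolation=cv2.INTER_CUBIC); b=cv2.resize(b,(400,238))
c=np.zeros((432,790,3),np.uint8); c[:,:384]=a; c[:238,388:788]=b
cv2.imwrite("pics/c6.png",c)
E
```

```text
clock: 24.95
position: [0.6199, 0.0046, 0.2463]
ee_rot: [-0.005, -0.019, 1.0, -0.0]
contact_force: [-11.2, -1.7, 6.3]
width: -0.0002
gripper_force: 6.2
t 24.95 stand-frame mm [-36.2 -87.3 246.3] turn left (units, tool) [-0.   -0.1  -0.02] F [-11.2  -1.2   6.3] w -0.2 g 6.2
clock: 26.45
position: [0.4344, -0.1121, 0.3163]
ee_rot: [0.0, -0.019, 1.0, 0.0]
contact_force: [0.2, 0.2, 0.3]
width: -0.0002
gripper_force: 0.0
t 26.45 stand-frame mm [-226.2 -196.5  316.3] turn left (units, tool) [ 0.01  0.01 -0.02] F [0.2 0.2 0.3] w -0.2 g 0.0
```

View pics/c6.png

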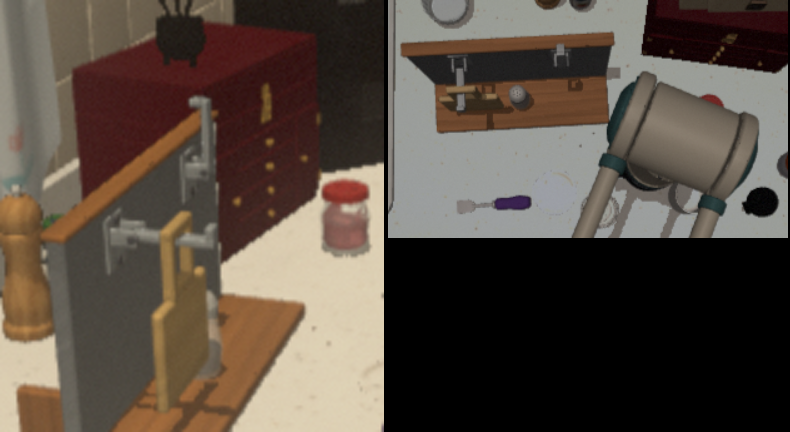

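The board hangs on the left peg (side crop (180,310)), which is down. The emptied right peg stands upright against the panel (side crop (203,140)), and the salt and scraper are where they were. Handing in.

```bash
python3 -c "
from rig import manip
print(manip.sign_off())"
```

```text
the job is handed in; nothing more can be done
None
```

The job is handed in at about 26.5 s: the board hangs by its slot on the hook I flipped down, the emptied hook is folded up against its stop, and the bystanders I could see in the last picture (salt, scraper, jam jar) stand where they were.

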